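# Stow the hand gauge in the push-latch instrument case

## Robot

A 6-joint arm with a two-finger parallel gripper is mounted at the origin on the work surface. World frame = base frame: x ahead of the robot, y to its left, z up, the work surface at z = 0. Lengths are in mm, angles in rad, forces in N, time in s.
With the tool pointing down it reaches from about 350 to 975 mm from the base axis. Payload 7.1 kg.
Tool frame: the origin (TCP) lies on the centre line of the jaws, within the pads' length; the fingertips stand 14 mm ahead of it and the grasp point (between the pads) lies 5 mm behind it; x points along the fingers, z is the direction in which the jaws open and shut, and the axes are right-handed (so a half turn about x gives the same grasp; the last joint's range is limited). The gripper opens to 88 mm and grips with 3 to 60 N. Pads are 20 mm wide; open, the fingers measure 115 mm over their backs; the gripper's body (75 mm by 178 mm) begins 61 mm behind the grasp point.
Start: joints at [-0.019, 0.423, 1.63, -0, 1.089, -0.019], TCP at [624.984, 0.026, 236.675] pointing down, gripper open.
Joint ranges: [-3, 3], [-0.9, 2.11], [0.09, 2.58], [-1.31, 4.45], [0.11, 2.69], [-2.54, 2.54]. Speed limits (rad/s): [2.39, 2.39, 3.01, 3.14, 3.14, 3.14].

## Interface

Orientations are given as a rotation vector (axis times angle).
In Python, from workcell import ctrl gives the robot as it stands.
- The arm moves only by the tool servo_tool, never from a script. Its argument "plan" is a list that holds one entry, the list of rows, each a list of 7 numbers: the shift along the tool's x, y, z in cm, then the turn, a rotation vector about the tool's x, y, z in rad, then the finger opening in cm, from 0 to 8.78. A call has 1 to 8 rows; each row is the pose to reach, as a shift and turn from the pose commanded when the call began, along the tool's axes at that moment; what a row does not reach only later rows make up. A row lasts 1/12 s, in which the tool goes at most 41.7 mm and 7.16 degrees, less where a joint would pass 70% of its speed; a pose out of reach is approached as far as the arm can. A call with a gripper value outside its range is refused whole. The fingers move at their own pace and stop on an object; the grip force is fixed at half the most. Time passes only in rows, so rows that repeat a pose let the fingers close. It gives the time, the measured TCP pose, the force and the opening at its end, in the units of the state.
- ctrl.get_obs(): the state, without advancing time (a new reading comes with each control period).
- ctrl.get_image(name): name is "scene" or "side" or "wrist"; returns the picture (400x640x3 uint8, red, green, blue); there is no depth.
- ctrl.calibration(name): a dict with "K" (3x3 intrinsics, pixels), "dist" ([k1, k2, p1, p2, k3] as OpenCV has them; the pictures are not rectified), "view" (4x4, takes a point from world to camera coordinates). Camera axes: x right, y up, looking along -z (the intrinsics and any distortion apply to the point x, -y, -z); pixel columns grow to the right and rows downward; lengths in mm; the calibration is good to about 2 mm. A picture is of the moment at which its call begins: read the wrist's pose just before it. calibration takes no time and is no camera call; for the wrist camera it gives the pose at the moment of the call.
- ctrl.close_job(): hands the job in, once; it reports no verdict.
The state is a dict: "t": time; "qpos": joint angles; "qvel": joint speeds; "joint_torque": joint torques, N m; "ee_pos": TCP position; "orientation": TCP orientation; "ft_force": force on the tool from outside, world axes, zero at the start; "moment": the same for the moment, N m; "width": finger opening in mm.
Only numpy, scipy, OpenCV 4.12 (cv2) and the standard library are available. Lean on these libraries where they do the work, as an engineer would, in place of code of your own. Each camera call takes 0.05 s, during which the arm holds its last target.

## Task

Put the green hand gauge away in the grey instrument case: press the dark pad of the case's sloping hatch gently, so that its push-push latch lets go and the hatch springs open, and lay the gauge lengthways, base down, on the blue floor of the compartment. Then swing the hatch down and press it in again, gently, until it latches, and leave it flush and shut by itself. Leave the mug, the red tray and the measuring stand where they are.

Things in the scene. Friction and masses are not known exactly. Their poses are not given: they have to be found in the camera images.
- console: Fixed grey instrument case, 313 (its x) x 156 (y) x 150 mm high. Origin on the desk under its middle; x from its low front (robot side) to its high back, z up. Front part, local x -133 to +30 mm: a face sloping at 25 degrees, 70 mm high in front, 145 mm at the hinge line. Behind the hinge a closed flat-topped housing 150 mm high. Pushing it with over 40 N is too much.
- hatch (a joint): Angle of the hatch, rad: 0 = shut, flush, latched (rests at 0 to 0.01); grows as it swings up and back; 1.48 = fully open (stop), leaning towards the robot over the compartment; -0.060 = hard stop pressed in. A press past -0.045, let back, toggles the latch: from 0 it is freed and its spring swings it fully open in about 4 s; swung down from open past 0 to -0.045, it is caught at 0 when let back.
- hatch_pad (a point): Middle of the dark rubber pad (30 x 60 mm) on the hatch's outer face, on its centre line, 143 mm from the hinge line; moves with the hatch; axes as the case's when shut. Pressing here from shut: 6.5 mm in toggles the latch, hard stop at 8.5 mm; let it back at 50 mm/s or slower. The spring resists with 2 to 5 N here (more when moved fast), rising steeply at the stop.
- hatch_hinge (a point): Middle of the hatch's hinge line, along the case's y, 145 mm above the desk, level with the hatch's outer face; axes as the case's. The hatch is a cream plate, 126 mm wide, 6 mm thick, running from the hinge down the slope (towards the case's -x) to its free edge 163 mm away. It opens by turning about +y.
- pocket: Compartment under the hatch, an open well. Origin: middle of its blue floor. x runs up the slope (25 degrees above level), y is the case's y, z is the outward normal of the sloping face (25 degrees from vertical, leaning to the robot). Inside 165 mm along x, 130 mm along y; the floor is 56 mm below the face.
- gauge_mid (a point): Centre of the hand gauge: a green block 94 (its x) x 26 (its y) x 36 mm high with 13 mm steel stubs on both ends (120 mm over all), lying on the desk; a small white dial and a yellow field on top. x along it, y across (grip across the 26 mm), z up from its base; the centre is 18 mm above its base. Mass about 0.2 kg.
- mug: White mug, 80 mm across, 90 mm high, origin under its middle. Bystander.
- parts_tray: Red open tray 160 x 110 x 35 mm, origin under its middle. Bystander.
- stand: Measuring stand: dark base 130 x 100 x 40 mm with an upright column and arm, 210 mm high, origin under its middle. Bystander.
Things that resemble listed ones, but are neither listed nor needed, are in the scene too. Of the things shaped like the part that bears gauge_mid, the green one is meant.

How it is judged:
By the outcome, as a careful person would: the job done as asked, in the order asked, and still so for the second after the job is handed in, with the robot touching nothing.
It also fails if it takes over 72 s, if anything falls off the work surface, if the arm or the gripper's body presses on something with over 40 N, if the wrist force passes 120 N, or if a joint passes its speed limit or range.

## Working session

There is one attempt and no reset: what is moved stays moved. The work goes in short steps, Python scripts to look and compute and a tool call to move; the robot and the scene stay as the last step left them, time stands still between calls to the robot, and variables do not carry over. Pictures are saved under pics/ and viewed, and the job is handed in when it is done.

Besides the shell and the picture viewer there is one more tool, called after "Request:" in YAML: its name, and indented under it one key for each argument. servo_tool: Moves the arm, as the interface text tells. Its arguments: {"type":"object","properties":{"plan":{"type":"array","items":{"type":"array","items":{"type":"array","items":{"type":"number"}}}}},"required":["plan"]}

```bash
ls; mkdir -p pics; python3 - <<'E'
from workcell import ctrl
import cv2,numpy as np
o=ctrl.get_obs();print({k:np.round(v,3).tolist() for k,v in o.items()})
for n in ["scene","side","wrist"]:
    c=ctrl.calibration(n);print(n,np.round(c["K"],1).tolist(),np.round(c["dist"],4),np.round(c["view"],3).tolist())
    cv2.imwrite(f"pics/{n}0.png",ctrl.get_image(n)[:,:,::-1])
E
```

```text
pics
{'t': 0.0, 'qpos': [-0.019, 0.424, 1.631, 0.0, 1.089, -0.019], 'qvel': [-0.001, 0.0, -0.0, -0.001, -0.002, -0.001], 'joint_torque': [0.001, -54.462, -27.367, 0.064, 0.023, -0.0], 'ee_pos': [624.472, 0.021, 235.911], 'orientation': [0.0, 1.572, -0.0], 'ft_force': [-0.413, 0.076, -0.037], 'moment': [0.028, -0.046, -0.034], 'width': 87.584}
scene [[370.9, 0.0, 316.5], [0.0, 370.9, 199.1], [0.0, 0.0, 1.0]] [-0.0765  0.      0.      0.      0.    ] [[0.716, 0.698, 0.015, -364.045], [-0.477, 0.474, 0.74, 151.314], [0.509, -0.538, 0.672, -1308.733], [0.0, 0.0, 0.0, 1.0]]
side [[385.7, 0.0, 313.9], [0.0, 385.7, 203.7], [0.0, 0.0, 1.0]] [-0.0386  0.      0.      0.      0.    ] [[-0.986, -0.168, 0.004, 513.454], [0.12, -0.687, 0.717, -133.847], [-0.117, 0.707, 0.698, -1044.278], [0.0, 0.0, 0.0, 1.0]]
wrist [[355.2, 0.0, 322.5], [0.0, 355.2, 203.1], [0.0, 0.0, 1.0]] [-0.0285  0.      0.      0.      0.    ] [[1.0, -0.001, -0.001, -624.561], [0.0, 0.954, -0.301, 35.918], [0.001, 0.301, 0.954, -392.84], [0.0, 0.0, 0.0, 1.0]]
```

View pics/scene0.png

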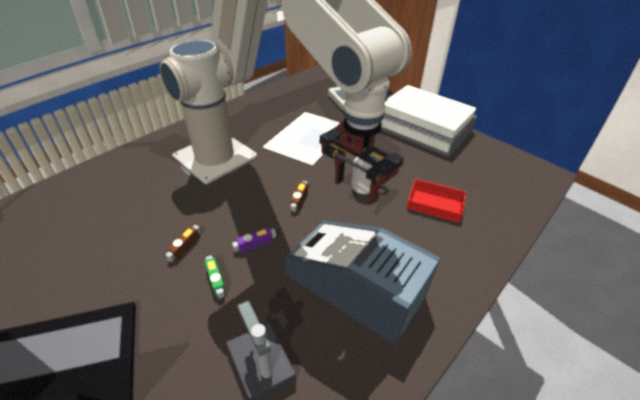

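View pics/side0.png

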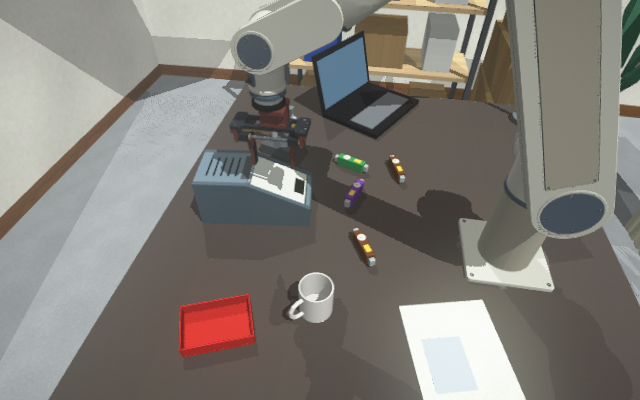

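View pics/wrist0.png

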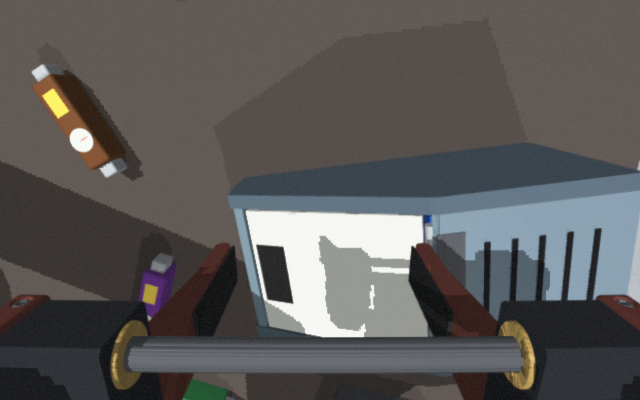

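Candidates for the gauge in the scene picture: green (214,277), brown (182,243), brown (299,196) and purple (254,240). I choose the green one. The case is at about (362,270), with its dark pad at (315,239). The tray, mug and stand are away from it.

```bash
cat > h.py <<'E'
from workcell import ctrl
import cv2,numpy as np
from scipy.spatial.transform import Rotation as R
def cam(n,c=None):
    c=c or ctrl.calibration(n);return np.array(c["K"],float),np.array(c["dist"],float),np.array(c["view"],float)
def ray(n,px,c=None):
    K,d,V=cam(n,c);u=cv2.undistortPoints(np.array([[px]],float),K,d)[0,0]
    r=V[:3,:3].T@np.array([u[0],-u[1],-1]);o=-V[:3,:3].T@V[:3,3];return o,r/np.linalg.norm(r)
def onz(n,px,z,c=None):
    o,r=ray(n,px,c);return o+r*(z-o[2])/r[2]
def tri(*obs):
    A=np.zeros((3,3));b=np.zeros(3);L=[]
    for x in obs:
        o,r=ray(*x);P=np.eye(3)-np.outer(r,r);A+=P;b+=P@o;L.append((o,r))
    p=np.linalg.solve(A,b);return p,[float(np.linalg.norm((np.eye(3)-np.outer(r,r))@(p-o))) for o,r in L]
def proj(n,p,c=None):
    K,d,V=cam(n,c);q=V[:3,:3]@np.array(p,float)+V[:3,3]
    return cv2.projectPoints(np.array([[q[0],-q[1],-q[2]]]),np.zeros(3),np.zeros(3),K,d)[0][0,0]
def tcp():
    o=ctrl.get_obs();return np.array(o["ee_pos"]),R.from_rotvec(o["orientation"])
E
python3 - <<'E'
from h import *
for n in ["scene","side"]:
    im=cv2.imread(f"pics/{n}0.png");hsv=cv2.cvtColor(im,cv2.COLOR_BGR2HSV)
    m=cv2.inRange(hsv,(45,110,50),(85,255,255))
    N,l,s,c=cv2.connectedComponentsWithStats(m)
    i=1+np.argmax(s[1:,4]);print(n,s[i],c[i],onz(n,c[i],25))
    (x,y)=c[i].astype(int);cr=im[y-40:y+40,x-60:x+60];cv2.imwrite(f"pics/g_{n}.png",cv2.resize(cr,None,fx=6,fy=6,interpolation=2))
im=cv2.imread("pics/side0.png");cv2.imwrite("pics/c_side.png",cv2.resize(im[130:240,180:330],None,fx=5,fy=5,interpolation=2))
im=cv2.imread("pics/scene0.png");cv2.imwrite("pics/c_scene.png",cv2.resize(im[210:340,280:450],None,fx=4.5,fy=4.5,interpolation=2))
E
```

```text
scene [205 258  14  18  96] [211.40625 266.59375] [ 422.4566226  -290.04639941   25.        ]
side [338 153  28  20 254] [350.64173228 163.40551181] [ 445.6405024  -285.86494997   25.        ]
```

View pics/g_scene.png

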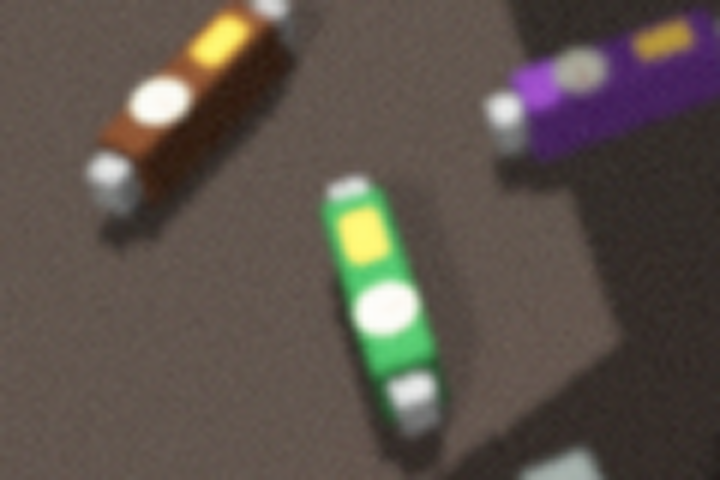

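View pics/g_side.png

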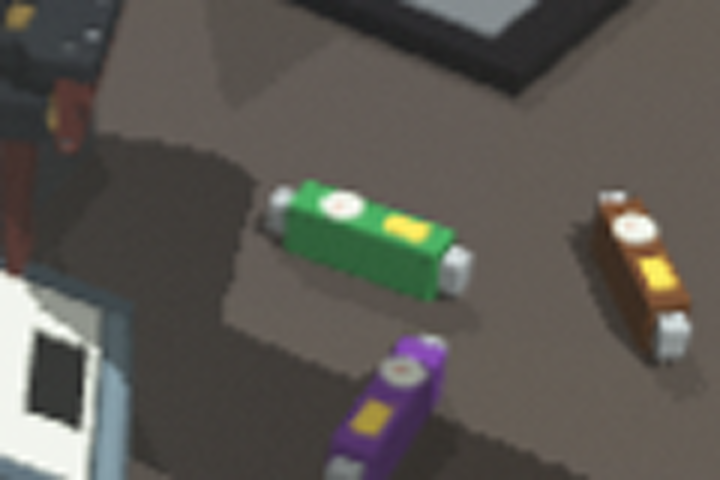

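View pics/c_side.png

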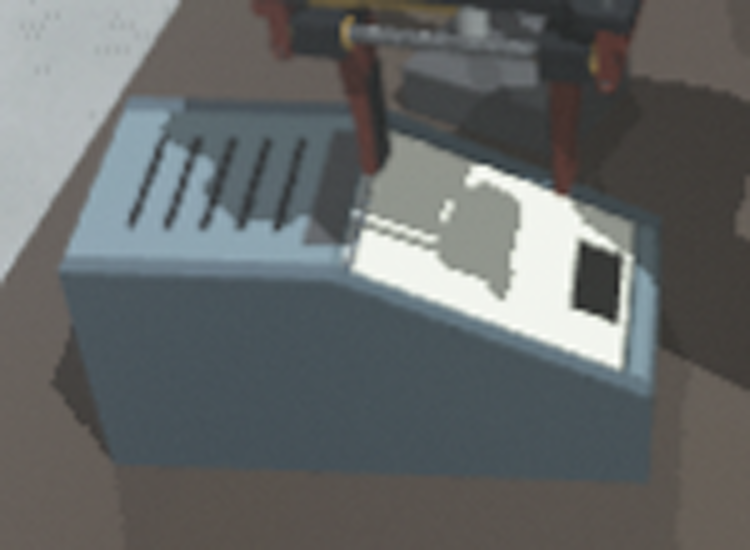

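View pics/c_scene.png

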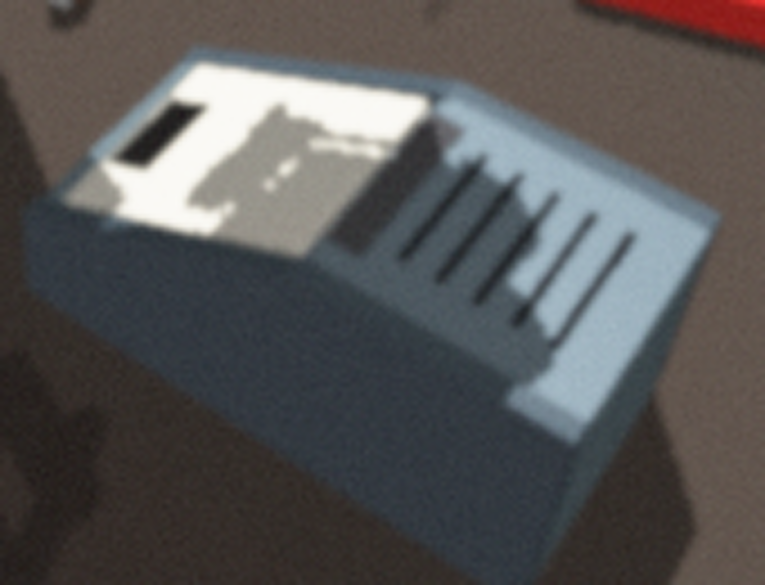

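The crops confirm the green gauge, with white dial, yellow field and steel stubs. The pad is at side (299,186) and scene (316,239).

```bash
python3 - <<'E'
from h import *
S=lambda x,y:("scene",(x/4.5+280,y/4.5+210)); D=lambda x,y:("side",(x/5+180,y/5+130)); 
W=lambda x,y:("wrist",(x,y))
pr=lambda n,r:print(n,np.round(r[0],1),np.round(r[1],1))
pr("pad",tri(S(162,132),D(597,280),W(275,274)))
pr("hatch front+y",tri(S(200,62),D(622,368),W(246,209)))
pr("hatch hinge+y",tri(S(430,97),D(355,270),W(423,214)))
pr("hatch hinge-y",tri(S(312,258),D(375,128)))
pr("hatch front-y",tri(S(63,203),D(635,222)))
pr("pad c1 back+y",tri(S(207,105),D(572,307),W(283,246)))
for nm,a,z in [("back+y",S(718,217),150),("back-y",S(578,442),150),("back+y",D(62,272),150),("back-y",D(127,99),150)]: print(nm,np.round(onz(*a,z),1))
print("bottom +y", [np.round(onz(*D(x,y),0),1) for x,y in [(113,464),(645,482)]])
print("bottom -y front",np.round(onz(*S(28,285),0),1))
G=lambda x,y,n:(n,(x/6+ (211 if n=="scene" else 350)-60,y/6+(266 if n=="scene" else 163)-40))
pr("dial",tri(G(387,307,"scene"),G(342,205,"side")))
pr("yel",tri(G(364,236,"scene"),G(408,228,"side")))
for n,q in [("scene",[(387,307),(364,236)]),("side",[(342,205),(408,228)])]:print(n,[np.round(onz(*G(*p,n),36),1) for p in q])
pr("stub yel end",tri(G(349,186,"scene"),G(458,255,"side")))
E
```

```text
pad [579.1 -79.4  85.6] [1.9 2.3 1.7]
hatch front+y [552.9 -19.   76.5] [0.8 1.9 1.7]
hatch hinge+y [695.2  -1.  142.9] [1.5 3.5 2.1]
hatch hinge-y [ 717.8 -122.4  142.6] [2.5 2.5]
hatch front-y [ 569.1 -145.    74.3] [2.4 2.4]
pad c1 back+y [587.1 -49.7  89.8] [0.7 1.8 1.9]
back+y [847.1  29.5 150. ]
back-y [ 867.9 -120.7  150. ]
back+y [840.8  34.5 150. ]
back-y [ 863.2 -116.9  150. ]
bottom +y [array([843.8,  33.7,   0. ]), array([536.1,  -5.9,   0. ])]
bottom -y front [ 555.4 -159.     0. ]
dial [ 461.6 -304.3   34. ] [1.4 1.4]
yel [ 423.8 -290.4   33.3] [1.9 1.9]
scene [array([ 464.6, -304.5,   36. ]), array([ 428.1, -290.8,   36. ])]
side [array([ 460.4, -303.1,   36. ]), array([ 422.3, -288.8,   36. ])]
stub yel end [ 394.3 -278.1   28.6] [1.1 1.1]
```

```bash
cat >> h.py <<'E'
yaw=0.131
ex=np.array([np.cos(yaw),np.sin(yaw),0]);ey=np.array([-np.sin(yaw),np.cos(yaw),0]);ez=np.array([0,0,1.])
a25=np.radians(25);n=-np.sin(a25)*ex+np.cos(a25)*ez;u=np.cos(a25)*ex+np.sin(a25)*ez
hinge=np.array([706.6,-62.4,144.5]);pad=hinge-143*u
def ori(x,z):
    x=np.array(x)/np.linalg.norm(x);z=z-x*(x@z);z=z/np.linalg.norm(z);return R.from_matrix(np.c_[x,np.cross(z,x),z])
def go(p,Rt):
    p0,R0=tcp();d=R0.inv().apply(np.array(p)-p0)/10;w=(R0.inv()*Rt).as_rotvec()
    print("shift",np.round(d,2),"turn",np.round(w,3),"deg",np.round(np.degrees(np.linalg.norm(w)),1),"to",np.round(p,1))
Rp=ori(-n,ey)
E
python3 - <<'E'
from h import *
print(pad,n)
go(pad-60*u*0+110*n-20*ex,Rp)
E
```

```text
[578.10844712 -79.3293459   84.06558857] [-0.41899717 -0.05520478  0.90630779]
shift [  5.25  -8.8  -11.24] turn [-1.672 -0.372 -0.326] deg 99.9 to [512.2 -88.  183.8]
```

Request:
servo_tool:
  plan:
    - [[1,-3,-4,-0.4,-0.09,-0.08,0],[1.5,-6,-8,-0.8,-0.18,-0.16,0],[2,-8.8,-11.2,-1.2,-0.27,-0.23,0],[3,-8.8,-11.2,-1.67,-0.37,-0.33,0],[4,-8.8,-11.2,-1.67,-0.37,-0.33,0],[5,-8.8,-11.2,-1.67,-0.37,-0.33,0],[5.2,-8.8,-11.2,-1.67,-0.37,-0.33,0],[5.2,-8.8,-11.2,-1.67,-0.37,-0.33,0]]

```text
t: 0.82
ee_pos: [512.1, -87.9, 183.8]
orientation: [-0.874, 1.224, 0.587]
ft_force: [-0.4, 0.5, -0.2]
width: 38.0
```

```bash
python3 - <<'E'
from h import *
print(tcp()[0]);go(pad+45*n,Rp)
E
```

```text
[512.10832728 -87.91443434 183.79748607]
shift [ 6.87 -1.9   2.55] turn [-0.707 -0.159 -0.137] deg 42.3 to [559.3 -81.8 124.8]
```

Request:
servo_tool:
  plan:
    - [[2,-0.6,0.8,-0.35,-0.08,-0.07,0],[4,-1.2,1.6,-0.7,-0.16,-0.14,0],[5,-1.9,2.5,-0.707,-0.159,-0.137,0],[6.5,-1.9,2.55,-0.707,-0.159,-0.137,0],[6.87,-1.9,2.55,-0.707,-0.159,-0.137,0],[6.87,-1.9,2.55,-0.707,-0.159,-0.137,0],[6.87,-1.9,2.55,-0.707,-0.159,-0.137,0],[6.87,-1.9,2.55,-0.707,-0.159,-0.137,0]]

```text
t: 1.48
ee_pos: [559.9, -82.1, 125.2]
orientation: [-1.454, 0.799, 0.98]
ft_force: [-0.4, -0.1, 0.7]
width: 0.3
```

```bash
python3 - <<'E'
from h import *
go(pad+19*n,Rp)
for k in ["wrist","side"]:cv2.imwrite(f"pics/{k}1.png",ctrl.get_image(k)[:,:,::-1])
tip=tcp()[0]-14*n; print("tip height above face",(tip-pad)@n)
E
```

```text
shift [2.61 0.07 0.04] turn [-0.002 -0.001  0.   ] deg 0.1 to [570.1 -80.4 101.3]
tip height above face 31.236178158634555
```

View pics/wrist1.png

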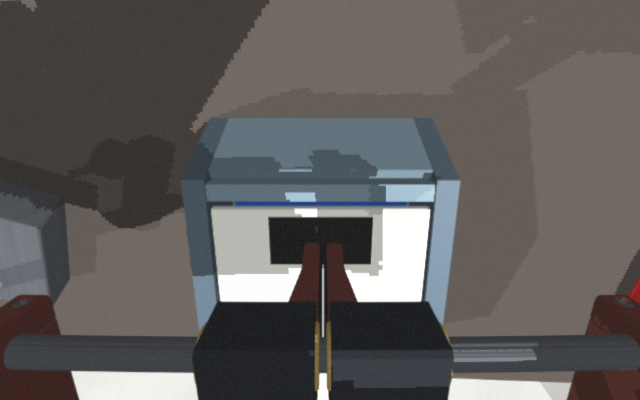

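View pics/side1.png

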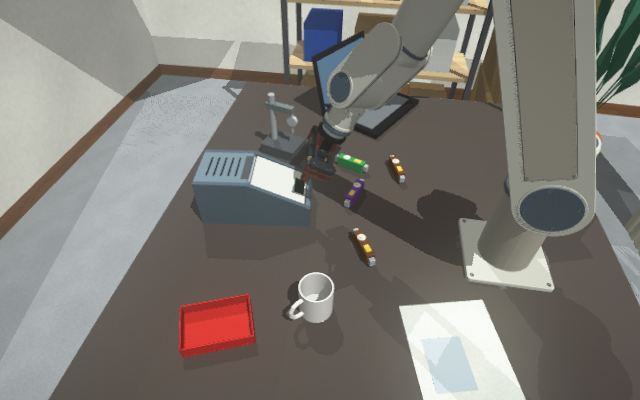

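The pad is centred under the closed fingertips, at wrist (321,241). I'll approach it slowly.

Request:
servo_tool:
  plan:
    - [[1,0,0,0,0,0,0],[1.8,0,0,0,0,0,0],[2.3,0,0,0,0,0,0],[2.6,0,0,0,0,0,0],[2.7,0,0,0,0,0,0],[2.8,0,0,0,0,0,0],[2.8,0,0,0,0,0,0]]

```text
t: 2.17
ee_pos: [573.5, -79.1, 102.8]
orientation: [-1.451, 0.808, 0.979]
ft_force: [-0.2, -0.1, 0.5]
width: 0.2
```

```bash
python3 - <<'E'
from h import *
tip=tcp()[0]-14*n; print("tip height above face",(tip-pad)@n,(tip-pad)@u,(tip-pad)@ey,ctrl.get_obs()["ft_force"]@n)
E
```

```text
tip height above face 4.867457943761064 3.7741144861468237 0.7911503166530192 0.4972500536324127
```

Request:
servo_tool:
  plan:
    - [[0.15,0.05,0,0,0,0,0],[0.3,0.1,0,0,0,0,0],[0.4,0.15,0,0,0,0,0],[0.5,0.2,0,0,0,0,0],[0.5,0.2,0,0,0,0,0],[0.5,0.2,0,0,0,0,0]]

```text
t: 2.67
ee_pos: [574.6, -78.8, 98.7]
orientation: [-1.451, 0.812, 0.979]
ft_force: [-0.6, 0.1, 3.7]
width: 0.5
```

```bash
cat >> h.py <<'E'
def tipst():
    o=ctrl.get_obs();p,r=tcp();tip=p+14*r.apply([1,0,0])
    print("t",o["t"],"h above face",np.round((tip-pad)@n,2),"u",np.round((tip-pad)@u,1),"y",np.round((tip-pad)@ey,1),"F.n",np.round(o["ft_force"]@n,2),np.round(o["ft_force"],1))
E
python3 -c "from h import *;tipst()"
```

```text
t 2.6667 h above face 0.68 u 3.0 y 0.9 F.n 3.6 [-0.6  0.1  3.7]
```

Request:
servo_tool:
  plan:
    - [[0.1,0,0,0,0,0,0],[0.2,0,0,0,0,0,0],[0.2,0,0,0,0,0,0]]

```text
t: 2.92
ee_pos: [575.5, -78.6, 96.9]
orientation: [-1.451, 0.813, 0.979]
ft_force: [-0.6, -1.4, 3.0]
width: 0.5
```

```bash
python3 -c "from h import *;tipst()"
```

```text
t 2.9167 h above face -1.32 u 3.0 y 1.0 F.n 3.05 [-0.6 -1.4  3. ]
```

Request:
servo_tool:
  plan:
    - [[0.1,0,0,0,0,0,0],[0.2,0,0,0,0,0,0],[0.2,0,0,0,0,0,0]]

```text
t: 3.17
ee_pos: [576.4, -78.3, 95.2]
orientation: [-1.45, 0.814, 0.98]
ft_force: [-2.8, -2.5, 1.9]
width: 0.4
```

```bash
python3 -c "from h import *;tipst()"
```

```text
t 3.1667 h above face -3.28 u 3.1 y 1.2 F.n 3.05 [-2.8 -2.5  1.9]
```

Request:
servo_tool:
  plan:
    - [[0.1,0,0,0,0,0,0],[0.2,0,0,0,0,0,0],[0.2,0,0,0,0,0,0]]

```text
t: 3.42
ee_pos: [577.3, -77.9, 93.6]
orientation: [-1.45, 0.814, 0.98]
ft_force: [-2.0, -2.1, 1.7]
width: 0.3
```

```bash
python3 -c "from h import *;tipst()"
```

```text
t 3.4167 h above face -5.12 u 3.4 y 1.4 F.n 2.54 [-2.  -2.1  1.7]
```

Request:
servo_tool:
  plan:
    - [[0.05,0,0,0,0,0,0],[0.1,0,0,0,0,0,0],[0.1,0,0,0,0,0,0]]

```text
t: 3.67
ee_pos: [577.8, -77.7, 92.9]
orientation: [-1.45, 0.815, 0.98]
ft_force: [-1.9, -2.0, 2.2]
width: 0.5
```

```bash
python3 -c "from h import *;tipst()"
```

```text
t 3.6667 h above face -5.98 u 3.5 y 1.5 F.n 2.92 [-1.9 -2.   2.2]
```

Request:
servo_tool:
  plan:
    - [[0.05,0,0,0,0,0,0],[0.08,0,0,0,0,0,0],[0.08,0,0,0,0,0,0]]

```text
t: 3.92
ee_pos: [578.2, -77.7, 92.3]
orientation: [-1.45, 0.815, 0.98]
ft_force: [-2.7, -1.5, 1.9]
width: 0.6
```

```bash
python3 -c "from h import *;tipst()"
```

```text
t 3.9167 h above face -6.67 u 3.6 y 1.5 F.n 2.95 [-2.7 -1.5  1.9]
```

Request:
servo_tool:
  plan:
    - [[0.03,0,0,0,0,0,0],[0.06,0,0,0,0,0,0],[0.06,0,0,0,0,0,0]]

```text
t: 4.17
ee_pos: [578.5, -77.6, 91.8]
orientation: [-1.45, 0.815, 0.98]
ft_force: [-2.3, -1.0, 1.4]
width: 0.6
```

```bash
python3 -c "from h import *;tipst()"
```

```text
t 4.1667 h above face -7.23 u 3.7 y 1.5 F.n 2.24 [-2.3 -1.   1.4]
```

Now I let it back slowly, about 2 mm per row (24 mm/s), and see whether the hatch follows.

Request:
servo_tool:
  plan:
    - [[-0.2,0,0,0,0,0,0],[-0.4,0,0,0,0,0,0],[-0.6,0,0,0,0,0,0],[-0.8,0,0,0,0,0,0],[-1.0,0,0,0,0,0,0],[-1.2,0,0,0,0,0,0],[-1.4,0,0,0,0,0,0]]

```text
t: 4.75
ee_pos: [572.8, -78.2, 104.9]
orientation: [-1.45, 0.815, 0.98]
ft_force: [-1.5, 0.2, 0.7]
width: 0.8
```

```bash
python3 -c "from h import *;tipst()"
```

```text
t 4.75 h above face 7.09 u 4.0 y 1.7 F.n 1.26 [-1.5  0.2  0.7]
```

Request:
servo_tool:
  plan:
    - [[-0.5,0.5,0,0,0,0,0],[-1.2,1.5,0,0,0,0,0],[-2.5,3.5,0,0,0,0,0],[-4.5,6,0,0,0,0,0],[-7,8,0,0,0,0,0],[-10,9,0,0,0,0,0],[-11,9,0,0,0,0,0],[-11,9,0,0,0,0,0]]

```text
t: 5.42
ee_pos: [447.1, -92.7, 171.3]
orientation: [-1.452, 0.819, 0.976]
ft_force: [-0.2, -0.3, -0.0]
width: 0.7
```

```bash
python3 - <<'E'
from h import *
tipst()
for k in ["wrist","side"]:cv2.imwrite(f"pics/{k}2.png",ctrl.get_image(k)[:,:,::-1])
E
```

```text
t 5.4167 h above face 120.66 u -82.6 y 3.7 F.n 0.1 [-0.2 -0.3 -0. ]
```

View pics/side2.png

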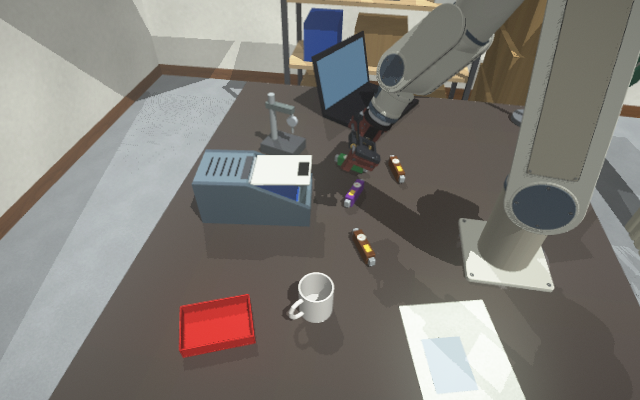

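The hatch has let go and is swinging open (side (282,170)). Next I move over the gauge with the fingers open.

```bash
python3 - <<'E'
from h import *
print("stand base top corners z40",[np.round(onz("scene",p,40)) for p in [(229,347),(275,332),(294,374),(243,393)]])
print("side stand base", np.round(onz("side",(284,143),40)))
print("purple",np.round(onz("scene",(254,240),36)),"brown",np.round(onz("scene",(182,243),36)))
Rg=ori([0,0,-1],np.array([.345,.938,0]))
go([450,-299,150],Rg)
E
```

```text
stand base top corners z40 [array([ 633., -388.,   40.]), array([ 675., -298.,   40.]), array([ 768., -331.,   40.]), array([ 727., -424.,   40.])]
side stand base [ 684. -340.   40.]
purple [ 437. -164.   36.] brown [ 312. -305.   36.]
shift [  1.03   2.97 -20.5 ] turn [0.465 0.093 0.419] deg 36.2 to [ 450 -299  150]
```

Request:
servo_tool:
  plan:
    - [[-1,0.5,-3,0.1,0.02,0.1,8],[-1,1,-7,0.2,0.04,0.2,8],[-1,2,-11,0.3,0.06,0.3,8],[0,2.5,-15,0.465,0.093,0.419,8],[1,3,-19,0.465,0.093,0.419,8],[1,3,-20.5,0.465,0.093,0.419,8],[1,3,-20.5,0.465,0.093,0.419,8],[1,3,-20.5,0.465,0.093,0.419,8]]

```text
t: 6.18
ee_pos: [449.5, -299.1, 147.3]
orientation: [-0.943, 1.357, 0.95]
ft_force: [0.2, 0.0, 0.1]
width: 50.1
```

```bash
python3 - <<'E'
from h import *
print(tcp()[0],tcp()[1].as_matrix().round(3).tolist())
c=ctrl.calibration("wrist");im=ctrl.get_image("wrist")[:,:,::-1];cv2.imwrite("pics/wrist3.png",im)
hsv=cv2.cvtColor(im.copy(),cv2.COLOR_BGR2HSV)
m=cv2.inRange(hsv,(45,100,40),(85,255,255))
N,l,s,ce=cv2.connectedComponentsWithStats(m);print(s[1:][s[1:,4]>50],ce[1:][s[1:,4]>50])
np.save("c3.npy",c,allow_pickle=True)
E
```

```text
[ 449.53742901 -299.11616431  147.31739981] [[-0.004, -0.939, 0.345], [0.002, 0.345, 0.939], [-1.0, 0.004, 0.001]]
[[ 303  136   35  121 2512]] [[319.60867834 194.33718153]]
```

View pics/wrist3.png

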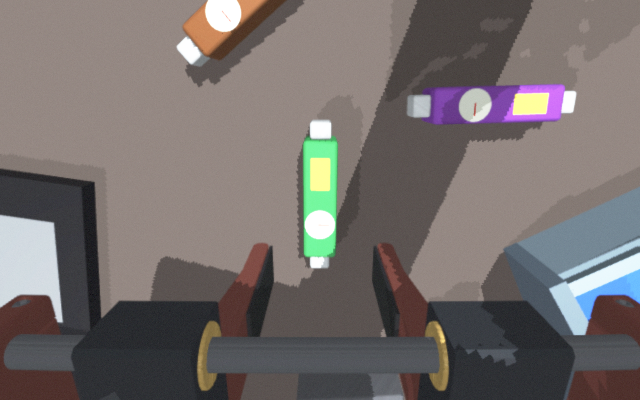

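```bash
python3 - <<'E'
from h import *
c=np.load("c3.npy",allow_pickle=True).item()
a=onz("wrist",(320.5,139.5),36,c);b=onz("wrist",(319.5,255),36,c)
print(a,b,np.linalg.norm(a-b),(a+b)/2)
e1=onz("wrist",(304,200),36,c);e2=onz("wrist",(337,200),36,c);print(np.linalg.norm(e1-e2))
d=onz("wrist",(320,174),36,c);f=onz("wrist",(319.5,225),36,c);print("yel,dial",d,f)
s1=onz("wrist",(320.5,121),30,c);s2=onz("wrist",(319.5,267),30,c);print("stubs",s1,s2,np.linalg.norm(s1-s2),(s1+s2)/2)
dd=b-a;dd/=np.linalg.norm(dd);print(dd)
Rg=ori([0,0,-1],np.array([-dd[1],dd[0],0])); p=(a+b)/2
go([p[0],p[1],21],Rg)
E
```

```text
[ 402.52158891 -282.72233572   36.        ] [ 488.69837911 -315.47647527   36.        ] 92.19150083862513 [ 445.60998401 -299.09940549   36.        ]
25.25891498498598
yel,dial [ 426.44828803 -291.97628435   36.        ] [ 464.53093771 -306.50706633   36.        ]
stubs [ 390.56173077 -278.32954111   30.        ] [ 501.66523124 -320.33928821   30.        ] 118.78049784463053 [ 446.113481   -299.33441466   30.        ]
[ 0.93475851 -0.35528372  0.        ]
shift [12.66  0.18 -0.24] turn [ 0.012  0.001 -0.005] deg 0.7 to [ 445.6 -299.1   21. ]
```

Request:
servo_tool:
  plan:
    - [[3,0.1,-0.1,0.01,0,0,6],[6,0.2,-0.2,0.012,0,-0.005,6],[8.5,0.2,-0.2,0.012,0,-0.005,6],[10.5,0.2,-0.2,0.012,0,-0.005,6],[11.8,0.2,-0.2,0.012,0,-0.005,6],[12.4,0.2,-0.2,0.012,0,-0.005,6],[12.6,0.2,-0.2,0.012,0,-0.005,6],[12.6,0.2,-0.2,0.012,0,-0.005,6]]

```text
t: 6.9
ee_pos: [445.7, -299.1, 23.5]
orientation: [-0.939, 1.358, 0.936]
ft_force: [0.8, 0.9, 0.5]
width: 60.3
```

Request:
servo_tool:
  plan:
    - [[0,0,0,0,0,0,1.5],[0,0,0,0,0,0,1.5],[0,0,0,0,0,0,1.5],[0,0,0,0,0,0,1.5],[0,0,0,0,0,0,1.5],[0,0,0,0,0,0,1.5],[0,0,0,0,0,0,1.5]]

```text
t: 7.48
ee_pos: [445.6, -299.7, 23.6]
orientation: [-0.939, 1.359, 0.935]
ft_force: [-0.7, 0.5, 5.2]
width: 25.9
```

Request:
servo_tool:
  plan:
    - [[-0.8,0,0,0,0,0,1.5],[-3,0,0,0,0,0,1.5],[-6,0,0,0,0,0,1.5],[-9,0,0,0,0,0,1.5],[-12,0,0,0,0,0,1.5],[-15,0,0,0,0,0,1.5],[-17,0,0,0,0,0,1.5],[-17,0,0,0,0,0,1.5]]

```text
t: 8.15
ee_pos: [447.0, -300.6, 197.7]
orientation: [-0.944, 1.356, 0.93]
ft_force: [1.1, -1.1, -2.5]
width: 25.7
```

```bash
python3 - <<'E'
from h import *
tipst();print(tcp()[0],ctrl.get_obs()["width"])
for k in ["wrist","side","scene"]:cv2.imwrite(f"pics/{k}4.png",ctrl.get_image(k)[:,:,::-1])
E
```

```text
t 8.15 h above face 157.39 u -101.8 y -202.4 F.n -2.62 [ 1.1 -1.1 -2.5]
[ 446.97656288 -300.64216442  197.6692013 ] 25.650513515799236
```

View pics/side4.png

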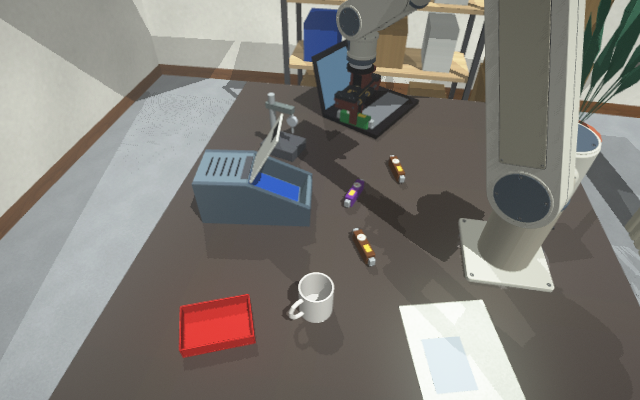

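View pics/wrist4.png

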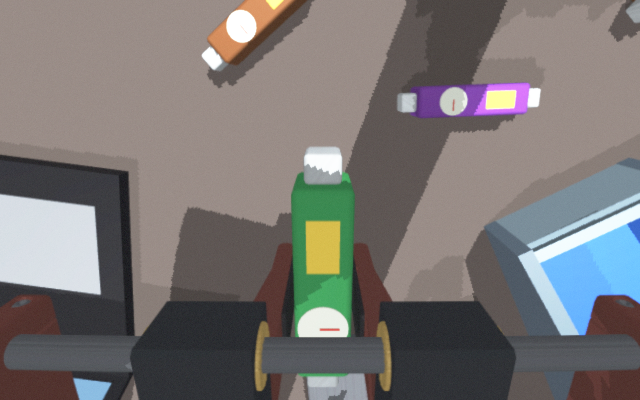

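View pics/scene4.png

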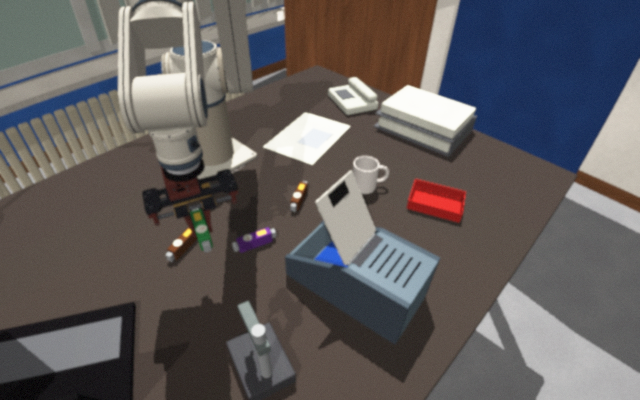

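The gauge is held (width 25.7) and the hatch stands fully open, showing the blue floor. I now move to a pose above the compartment.

```bash
python3 - <<'E'
from h import *
fl=hinge-82*u-56*n;print("floor",fl)
go(fl+150*n-20*u,Rp)
E
```

```text
floor [656.38337056 -69.01626909  59.09206646]
shift [ 0.58 -4.46 25.15] turn [-0.487 -0.108 -0.427] deg 37.6 to [575.6 -79.7 186.6]
```

Request:
servo_tool:
  plan:
    - [[-1,0,3,-0.1,-0.02,-0.09,1.5],[-1,0,7,-0.2,-0.04,-0.17,1.5],[-1,0,11,-0.3,-0.06,-0.26,1.5],[0,-1,15,-0.4,-0.08,-0.34,1.5],[0,-2.5,19,-0.48,-0.1,-0.42,1.5],[0.5,-4,23,-0.487,-0.108,-0.427,1.5],[0.6,-4.5,25.1,-0.487,-0.108,-0.427,1.5],[0.6,-4.5,25.1,-0.487,-0.108,-0.427,1.5]]

```text
t: 8.97
ee_pos: [576.8, -77.4, 184.5]
orientation: [-1.455, 0.798, 0.986]
ft_force: [-0.2, -0.5, -1.3]
width: 25.6
```

```bash
python3 - <<'E'
from h import *
fl=hinge-82*u-56*n
print(tcp()[0])
go(fl+100*n,Rp)
np.save("c5.npy",ctrl.calibration("wrist"),allow_pickle=True)
for k in ["wrist","side"]:cv2.imwrite(f"pics/{k}5.png",ctrl.get_image(k)[:,:,::-1])
E
```

```text
[576.78932569 -77.42579829 184.52226787]
shift [ 4.74 -1.96 -0.22] turn [ 0.003  0.002 -0.003] deg 0.2 to [614.5 -74.5 149.7]
```

View pics/side5.png

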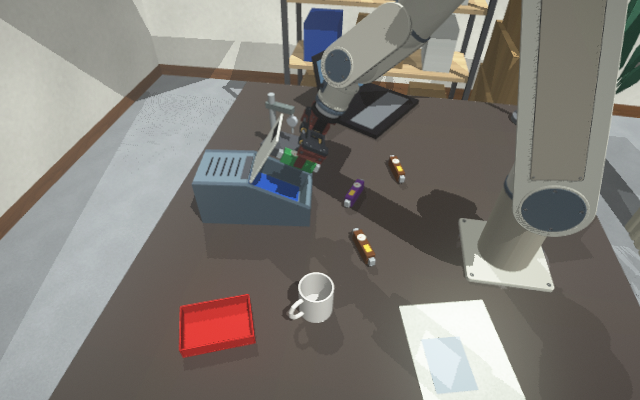

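View pics/wrist5.png

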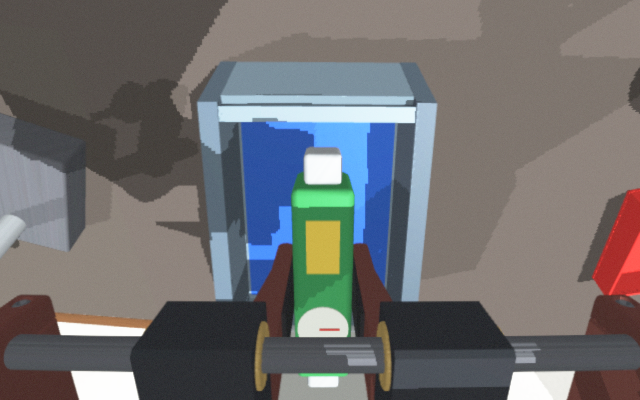

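```bash
python3 - <<'E'
from h import *
c=np.load("c5.npy",allow_pickle=True).item()
def onplane(px,h,cc=c,cam_="wrist"):
    o,r=ray(cam_,px,cc);P=hinge+h*n;t=((P-o)@n)/(r@n);q=o+t*r-hinge;return np.round([q@u,q@ey],1)
for px in [(219,121),(414,121),(240,122),(396,122)]:print(px,"face",onplane(px,0),"floor",onplane(px,-56))
for px in [(248,250),(390,250)]:print(px,onplane(px,-56))
# gauge grasp estimate: stub end at top
E
```

```text
(219, 121) face [-165.3  -66.1] floor [-161.1  -82.1]
(414, 121) face [-165.6   63.1] floor [-161.4   77.3]
(240, 122) face [-164.7  -52.2] floor [-160.3  -64.9]
(396, 122) face [-164.9   51.2] floor [-160.5   62.6]
(248, 250) [-46.  -65.2]
(390, 250) [-46.2  64.4]
```

Request:
servo_tool:
  plan:
    - [[1.5,-0.7,-0.1,0,0,0,1.5],[3,-1.4,-0.2,0.003,0.002,-0.003,1.5],[4.2,-2,-0.2,0.003,0.002,-0.003,1.5],[4.7,-2,-0.2,0.003,0.002,-0.003,1.5],[4.7,-2,-0.2,0.003,0.002,-0.003,1.5],[4.7,-2,-0.2,0.003,0.002,-0.003,1.5]]

```text
t: 9.57
ee_pos: [613.2, -78.4, 152.2]
orientation: [-1.454, 0.8, 0.977]
ft_force: [0.5, 0.1, -2.9]
width: 25.8
```

```bash
python3 - <<'E'
from h import *
fl=hinge-82*u-56*n
p=tcp()[0]-fl;print(p@u,p@ey,p@n)
go(fl+30*n,Rp)
E
```

```text
-0.5844223631275014 -3.6248241605399034 103.0435058765484
shift [ 7.3  -0.04  0.38] turn [-0.004 -0.002  0.002] deg 0.3 to [643.8 -70.7  86.3]
```

Request:
servo_tool:
  plan:
    - [[1.5,0,0.2,0,0,0,1.5],[3,0,0.35,0,0,0,1.5],[4.5,0,0.35,0,0,0,1.5],[5.8,0,0.35,0,0,0,1.5],[6.6,0,0.35,0,0,0,1.5],[7,0,0.35,0,0,0,1.5],[7.1,0,0.35,0,0,0,1.5],[7.1,0,0.35,0,0,0,1.5]]

```text
t: 10.23
ee_pos: [644.0, -70.8, 89.2]
orientation: [-1.456, 0.798, 0.975]
ft_force: [-0.4, 0.3, -3.1]
width: 25.8
```

```bash
cat >> h.py <<'E'
fl=hinge-82*u-56*n
def pk():
    q=tcp()[0]-fl;o=ctrl.get_obs();print("pocket u,y,n",np.round([q@u,q@ey,q@n],1),"F",np.round(o["ft_force"],1),"Fn",np.round(o["ft_force"]@n,1),"w",o["width"])
E
python3 -c "from h import *;pk()"
```

```text
pocket u,y,n [ 1.4 -0.1 32.6] F [-0.4  0.3 -3.1] Fn -2.7 w 25.81844465484746
```

Request:
servo_tool:
  plan:
    - [[0.3,0.05,0,0,0,0,1.5],[0.5,0.1,0,0,0,0,1.5],[0.6,0.1,0,0,0,0,1.5],[0.7,0.1,0,0,0,0,1.5],[0.7,0.1,0,0,0,0,1.5]]

```text
t: 10.65
ee_pos: [646.2, -70.3, 82.2]
orientation: [-1.456, 0.798, 0.975]
ft_force: [0.9, 0.9, -2.1]
width: 25.9
```

```bash
python3 -c "from h import *;pk()"
```

```text
pocket u,y,n [ 0.5  0.  25.3] F [ 0.9  0.9 -2.1] Fn -2.3 w 25.87097075097987
```

Request:
servo_tool:
  plan:
    - [[0.1,0,0,0,0,0,1.5],[0.15,0,0,0,0,0,1.5],[0.15,0,0,0,0,0,1.5]]

```text
t: 10.9
ee_pos: [646.9, -70.3, 80.8]
orientation: [-1.456, 0.798, 0.975]
ft_force: [-0.1, 0.7, -1.7]
width: 26.1
```

```bash
python3 -c "from h import *;pk()"
```

```text
pocket u,y,n [ 0.5 -0.  23.7] F [-0.1  0.7 -1.7] Fn -1.5 w 26.114887387007002
```

Request:
servo_tool:
  plan:
    - [[0.05,0,0,0,0,0,1.5],[0.1,0,0,0,0,0,1.5],[0.1,0,0,0,0,0,1.5]]

```text
t: 11.15
ee_pos: [647.0, -70.2, 80.6]
orientation: [-1.456, 0.797, 0.975]
ft_force: [-6.9, -0.4, 6.2]
width: 26.1
```

```bash
python3 -c "from h import *;pk()"
```

```text
pocket u,y,n [ 0.5  0.  23.5] F [-6.9 -0.4  6.2] Fn 8.5 w 26.052158469139552
```

Request:
servo_tool:
  plan:
    - [[0.05,0,0,0,0,0,1.5],[0.1,0,0,0,0,0,1.5],[0.1,0,0,0,0,0,1.5]]

```text
t: 11.4
ee_pos: [647.0, -70.3, 80.6]
orientation: [-1.456, 0.797, 0.975]
ft_force: [-13.7, -2.5, 19.4]
width: 25.7
```

```bash
python3 -c "from h import *;pk()"
```

```text
pocket u,y,n [ 0.5  0.  23.5] F [-13.7  -2.5  19.4] Fn 23.5 w 25.743673248553836
```

It rests firmly on the floor at the expected depth. I relieve the press, then release.

Request:
servo_tool:
  plan:
    - [[-0.1,0,0,0,0,0,1.5],[-0.13,0,0,0,0,0,1.5],[-0.13,0,0,0,0,0,3.5],[-0.13,0,0,0,0,0,4.5],[-0.13,0,0,0,0,0,4.5],[-0.13,0,0,0,0,0,4.5],[-0.13,0,0,0,0,0,4.5],[-0.13,0,0,0,0,0,4.5]]

```text
t: 12.07
ee_pos: [647.2, -70.2, 80.1]
orientation: [-1.456, 0.798, 0.975]
ft_force: [0.7, 0.4, 0.1]
width: 44.5
```

Request:
servo_tool:
  plan:
    - [[-1,0,0,0,0,0,4.5],[-3,0,0,0,0,0,4.5],[-6,0.5,0,0,0,0,4.5],[-9,1.5,0,0,0,0,4.5],[-12,3,0,0,0,0,4.5],[-15,5,0,0,0,0,4.5],[-16,6,0,0,0,0,4.5],[-16,6,0,0,0,0,4.5]]

```text
t: 12.73
ee_pos: [523.2, -85.8, 201.2]
orientation: [-1.456, 0.798, 0.973]
ft_force: [0.5, 1.2, -0.1]
width: 45.1
```

```bash
python3 - <<'E'
from h import *
pk();print(tcp()[0])
np.save("c6.npy",ctrl.calibration("wrist"),allow_pickle=True)
for k in ["wrist","side","scene"]:cv2.imwrite(f"pics/{k}6.png",ctrl.get_image(k)[:,:,::-1])
E
```

```text
pocket u,y,n [-61.6   0.7 185.5] F [ 0.5  1.2 -0.1] Fn -0.4 w 45.0842059668613
[523.23898144 -85.84765403 201.15806633]
```

View pics/wrist6.png

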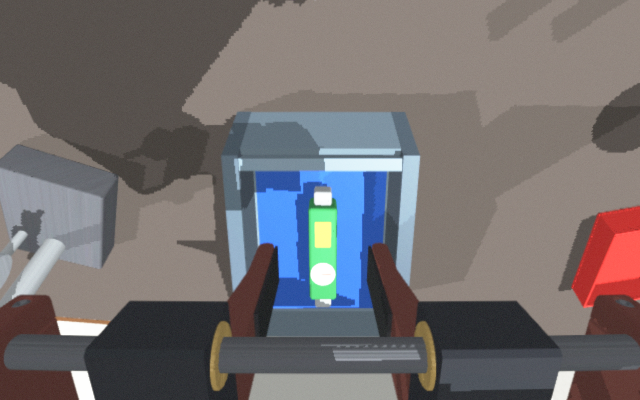

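View pics/side6.png

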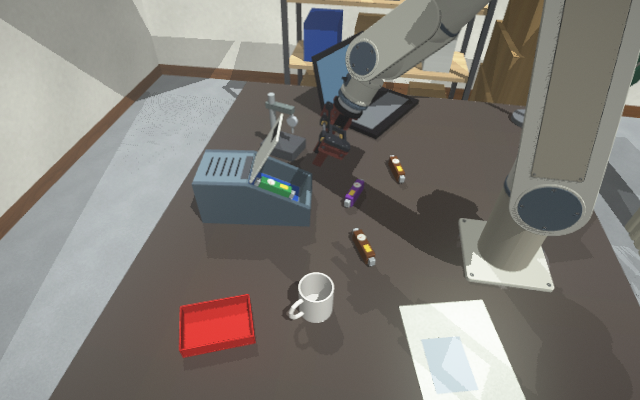

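View pics/scene6.png

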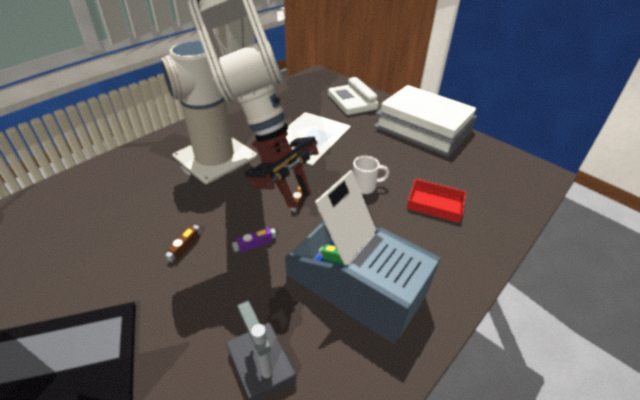

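The gauge lies base down, lengthways and centred on the blue floor (wrist (323,250)). The hatch is still open. Next I go up and over behind the hatch with closed fingers pointing down.

```bash
cat >> h.py <<'E'
Rv=ori(-ez,ey)
E
python3 - <<'E'
from h import *
q=hinge-24*ex;go([525,-86,372],Rv);go([q[0]+8,q[1],372],Rv)
E
```

```text
shift [-15.62  -7.24  -0.03] turn [-0.003 -0.003  0.442] deg 25.3 to [525 -86 372]
shift [ -8.48 -22.34  -0.1 ] turn [-0.003 -0.003  0.442] deg 25.3 to [690.8 -65.5 372. ]
```

Request:
servo_tool:
  plan:
    - [[-3.5,-1.5,0,0,0,0.1,0],[-7,-3,0,0,0,0.2,0],[-10.5,-5,0,0,0,0.3,0],[-14,-6.5,0,0,0,0.4,0],[-15.6,-7.2,0,0,0,0.44,0],[-14.5,-10,0,0,0,0.44,0],[-13.3,-12.5,0,0,0,0.44,0],[-12,-15,0,0,0,0.44,0]]

```text
t: 13.55
ee_pos: [612.3, -74.2, 372.4]
orientation: [-1.306, 1.146, 1.3]
ft_force: [-0.4, -0.1, -0.4]
width: 0.9
```

```bash
python3 - <<'E'
from h import *
q=hinge-24*ex;go([q[0]+8,q[1],372],Rv);print(tcp()[0])
E
```

```text
shift [ 0.06 -7.9  -0.15] turn [-0.003 -0.002  0.002] deg 0.3 to [690.8 -65.5 372. ]
[612.2532909  -74.16490133 372.4452098 ]
```

Request:
servo_tool:
  plan:
    - [[0,-3,0,0,0,0,0],[0,-6,0,0,0,0,0],[0.5,-7.9,-0.1,0,0,0,0],[2,-7.9,-0.1,0,0,0,0],[4,-7.9,-0.1,0,0,0,0],[6,-7.9,-0.1,0,0,0,0],[7,-7.9,-0.1,0,0,0,0],[7,-7.9,-0.1,0,0,0,0]]

```text
t: 14.22
ee_pos: [687.1, -65.2, 297.7]
orientation: [-1.301, 1.151, 1.307]
ft_force: [-0.3, 0.4, 0.4]
width: 0.2
```

```bash
cat >> h.py <<'E'
def arc(r,elev,tilt,gap=0):
    # fingertip on hatch outer face at radius r, hatch elevation elev(deg, from -ex up), tool tilt deg from vertical toward +ex
    e=np.radians(elev);t=np.radians(tilt)
    d=-np.cos(e)*ex+np.sin(e)*ez;nn=np.sin(e)*ex+np.cos(e)*ez
    tool=np.sin(t)*ex-np.cos(t)*ez; side=-(np.cos(t)*ex+np.sin(t)*ez) # tool y dir
    # lower corner nearest the plate: tip centre +/-10 mm along side
    c=hinge+r*d+gap*nn
    s=10*abs(side@nn)
    tip=c+nn*s
    return tip-14*tool, ori(tool,ey)
E
python3 - <<'E'
from h import *
pk();tipst();print(tcp()[0])
cv2.imwrite("pics/side7.png",ctrl.get_image("side")[120:240,170:350,::-1].repeat(4,0).repeat(4,1))
go(*arc(135,60,0,5))
E
```

```text
pocket u,y,n [ 1.289e+02 -2.000e-01  2.031e+02] F [-0.3  0.4  0.4] Fn 0.4 w 0.19489179364128706
t 14.2167 h above face 134.49 u 183.9 y -0.2 F.n 0.44 [-0.3  0.4  0.4]
[687.13477016 -65.18260487 297.6844034 ]
shift [1.77 3.67 0.04] turn [-0.003 -0.001 -0.003] deg 0.2 to [651.4 -69.7 282.2]
```

View pics/side7.png

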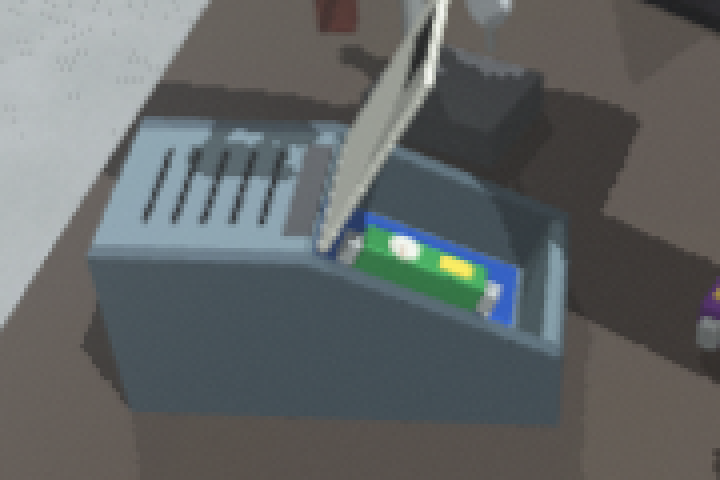

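```bash
cat >> h.py <<'E'
def table(ws):
    p0,R0=tcp()
    for r,e,t,g in ws:
        p,Rt=arc(r,e,t,g);d=R0.inv().apply(p-p0)/10;w=(R0.inv()*Rt).as_rotvec();print(e,np.round(d,2),np.round(w,3))
E
python3 - <<'E'
from h import *
table([(138,60,0,20),(138,60,0,6),(138,58,0,0),(138,55,1,0),(138,52,2,0),(138,49,3,0),(138,46,4,0),(138,43,5,0)])
E
```

```text
60 [0.76 2.52 0.04] [-0.003 -0.001 -0.003]
60 [1.46 3.73 0.04] [-0.003 -0.001 -0.003]
58 [2.   4.69 0.04] [-0.003 -0.001 -0.003]
55 [2.37 5.36 0.03] [-0.003 -0.001 -0.02 ]
52 [2.78 6.   0.03] [-0.003 -0.001 -0.038]
49 [3.23 6.63 0.03] [-0.003 -0.001 -0.055]
46 [3.7  7.23 0.03] [-0.003 -0.001 -0.073]
43 [4.21 7.8  0.03] [-0.003 -0.001 -0.09 ]
```

Request:
servo_tool:
  plan:
    - [[0.8,2.5,0,0,0,0,0],[1.4,3.5,0,0,0,0,0],[1.7,4.2,0,0,0,0,0],[2.0,4.7,0,0,0,0,0],[2.4,5.4,0,0,0,-0.02,0],[2.8,6.0,0,0,0,-0.04,0],[3.2,6.6,0,0,0,-0.055,0],[3.7,7.2,0,0,0,-0.07,0]]

```text
t: 14.93
ee_pos: [618.7, -74.9, 266.9]
orientation: [-1.336, 1.087, 1.245]
ft_force: [2.4, 1.0, 2.0]
width: 0.3
```

```bash
python3 - <<'E'
from h import *
tipst()
table([(138,e,t,0) for e,t in zip([43,39,35,31,27,23,19,15],[5,6,7,8,9,10,11,12])])
cv2.imwrite("pics/side8.png",ctrl.get_image("side")[120:240,170:350,::-1].repeat(4,0).repeat(4,1))
E
```

```text
t 14.9333 h above face 135.34 u 109.3 y -0.9 F.n 0.76 [2.4 1.  2. ]
43 [0.82 0.89 0.09] [-0.003 -0.003 -0.01 ]
39 [1.49 1.66 0.09] [-0.003 -0.003 -0.028]
35 [2.21 2.39 0.09] [-0.003 -0.003 -0.045]
31 [2.98 3.05 0.09] [-0.003 -0.003 -0.063]
27 [3.79 3.67 0.09] [-0.003 -0.003 -0.08 ]
23 [4.65 4.22 0.09] [-0.003 -0.003 -0.098]
19 [5.55 4.71 0.09] [-0.003 -0.003 -0.115]
15 [6.48 5.13 0.09] [-0.003 -0.003 -0.133]
```

View pics/side8.png

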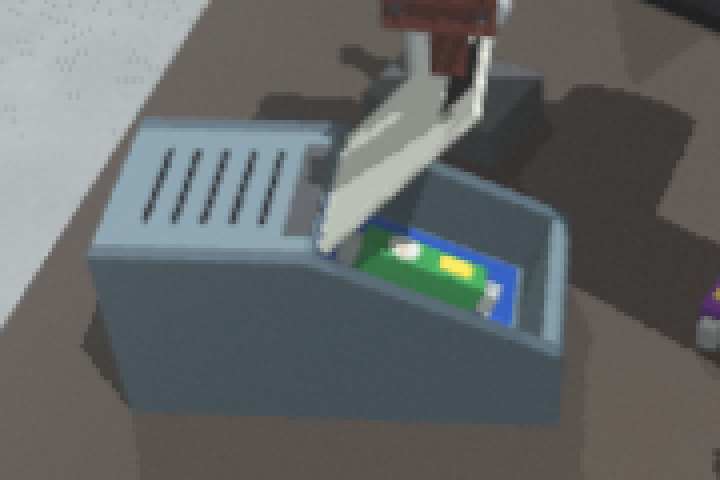

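The fingertips push on the pad and the hatch is swinging down, with about 3 N on the tool. I continue.

Request:
servo_tool:
  plan:
    - [[0.6,0.7,0.05,0,0,0,0],[1.3,1.45,0.09,0,0,-0.02,0],[2.0,2.2,0.09,0,0,-0.04,0],[2.8,2.9,0.09,0,0,-0.06,0],[3.6,3.5,0.09,0,0,-0.075,0],[4.4,4.05,0.09,0,0,-0.09,0],[5.2,4.5,0.09,0,0,-0.11,0],[6.0,4.9,0.09,0,0,-0.125,0]]

```text
t: 15.65
ee_pos: [573.9, -80.1, 202.6]
orientation: [-1.382, 0.99, 1.154]
ft_force: [3.5, -0.0, 2.9]
width: 0.5
```

```bash
python3 - <<'E'
from h import *
tipst()
table([(140,e,t,0) for e,t in zip([16,12,8,4,0,-4,-8,-11,-14],[12,14,16,17,18,20,21,22,23])])
cv2.imwrite("pics/side9.png",ctrl.get_image("side")[120:240,170:350,::-1].repeat(4,0).repeat(4,1))
E
```

```text
t 15.65 h above face 95.62 u 43.0 y -0.2 F.n 1.11 [ 3.5 -0.   2.9]
16 [0.08 0.26 0.02] [-0.003 -0.003 -0.009]
12 [0.98 0.77 0.02] [-0.003 -0.003 -0.044]
8 [1.91 1.21 0.02] [-0.003 -0.004 -0.079]
4 [2.88 1.57 0.02] [-0.003 -0.004 -0.096]
0 [3.88 1.86 0.03] [-0.003 -0.004 -0.114]
-4 [4.88 2.09 0.03] [-0.003 -0.004 -0.149]
-8 [5.9  2.23 0.03] [-0.003 -0.004 -0.166]
-11 [6.67 2.29 0.03] [-0.003 -0.004 -0.184]
-14 [7.45 2.31 0.04] [-0.003 -0.004 -0.201]
```

View pics/side9.png

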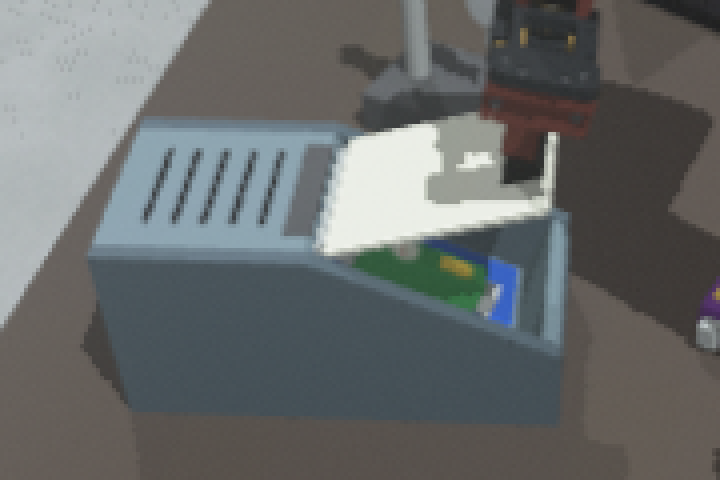

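Request:
servo_tool:
  plan:
    - [[0.7,0.6,0,0,0,-0.03,0],[1.4,1.0,0,0,0,-0.05,0],[2.2,1.3,0,0,0,-0.08,0],[3.0,1.6,0,0,0,-0.1,0],[3.8,1.85,0,0,0,-0.12,0],[4.6,2.0,0,0,0,-0.14,0],[5.4,2.15,0,0,0,-0.16,0],[6.2,2.25,0,0,0,-0.18,0]]

```text
t: 16.37
ee_pos: [563.9, -81.5, 137.3]
orientation: [-1.439, 0.847, 1.021]
ft_force: [2.2, 1.4, 3.8]
width: 0.4
```

```bash
python3 - <<'E'
from h import *
tipst()
table([(141,e,t,0) for e,t in zip([-10,-14,-18,-21,-23,-25],[23,24,25,25,25,25])])
E
```

```text
t 16.3667 h above face 40.31 u 8.7 y -0.3 F.n 2.43 [2.2 1.4 3.8]
-10 [0.17 0.15 0.03] [-0.002 -0.004 -0.023]
-14 [1.19 0.37 0.03] [-0.002 -0.004 -0.04 ]
-18 [2.22 0.5  0.03] [-0.002 -0.004 -0.058]
-21 [3.01 0.54 0.03] [-0.002 -0.004 -0.058]
-23 [3.54 0.54 0.04] [-0.002 -0.004 -0.058]
-25 [4.06 0.52 0.04] [-0.002 -0.004 -0.058]
```

Request:
servo_tool:
  plan:
    - [[0.5,0.2,0,0,0,-0.03,0],[1.0,0.3,0,0,0,-0.04,0],[1.5,0.4,0,0,0,-0.058,0],[2.0,0.5,0,0,0,-0.058,0],[2.5,0.5,0,0,0,-0.058,0],[2.9,0.5,0,0,0,-0.058,0],[3.3,0.5,0,0,0,-0.058,0],[3.6,0.5,0,0,0,-0.058,0]]

```text
t: 17.03
ee_pos: [571.7, -79.1, 102.2]
orientation: [-1.453, 0.809, 0.982]
ft_force: [-2.6, -2.7, 2.6]
width: 0.6
```

```bash
python3 -c "from h import *;tipst()"
```

```text
t 17.0333 h above face 5.11 u 1.8 y 0.9 F.n 3.61 [-2.6 -2.7  2.6]
```

Request:
servo_tool:
  plan:
    - [[0.2,0,0,0,0,0,0],[0.4,0,0,0,0,0,0],[0.6,0,0,0,0,0,0],[0.8,0,0,0,0,0,0],[0.95,0,0,0,0,0,0],[1.05,0,0,0,0,0,0],[1.1,0,0,0,0,0,0]]

```text
t: 17.62
ee_pos: [577.0, -77.6, 93.8]
orientation: [-1.453, 0.813, 0.983]
ft_force: [-3.1, -0.4, 1.7]
width: 0.7
```

```bash
python3 -c "from h import *;tipst()"
```

```text
t 17.6167 h above face -4.81 u 3.2 y 1.7 F.n 2.88 [-3.1 -0.4  1.7]
```

Request:
servo_tool:
  plan:
    - [[0.1,0,0,0,0,0,0],[0.18,0,0,0,0,0,0],[0.23,0,0,0,0,0,0],[0.23,0,0,0,0,0,0]]

```text
t: 17.95
ee_pos: [578.3, -77.5, 92.2]
orientation: [-1.453, 0.814, 0.983]
ft_force: [-3.5, -0.3, 1.7]
width: 0.8
```

```bash
python3 -c "from h import *;tipst()"
```

```text
t 17.95 h above face -6.82 u 3.6 y 1.7 F.n 3.0 [-3.5 -0.3  1.7]
```

Request:
servo_tool:
  plan:
    - [[0.03,0,0,0,0,0,0],[0.06,0,0,0,0,0,0],[0.06,0,0,0,0,0,0]]

```text
t: 18.2
ee_pos: [578.6, -77.5, 91.8]
orientation: [-1.453, 0.814, 0.983]
ft_force: [-2.7, -0.3, 1.9]
width: 0.5
```

```bash
python3 -c "from h import *;tipst()"
```

```text
t 18.2 h above face -7.32 u 3.8 y 1.6 F.n 2.9 [-2.7 -0.3  1.9]
```

Request:
servo_tool:
  plan:
    - [[-0.15,0,0,0,0,0,0],[-0.3,0,0,0,0,0,0],[-0.45,0,0,0,0,0,0],[-0.6,0,0,0,0,0,0],[-0.75,0,0,0,0,0,0],[-0.9,0,0,0,0,0,0],[-1.1,0,0,0,0,0,0],[-1.3,0,0,0,0,0,0]]

```text
t: 18.87
ee_pos: [573.7, -78.3, 104.0]
orientation: [-1.454, 0.814, 0.982]
ft_force: [0.1, 0.2, 0.8]
width: 0.2
```

```bash
python3 -c "from h import *;tipst()"
```

```text
t 18.8667 h above face 5.9 u 4.5 y 1.4 F.n 0.65 [0.1 0.2 0.8]
```

The tip is now 6 mm above the face with almost no force, so the hatch is not following it. I back away and look.

Request:
servo_tool:
  plan:
    - [[-1,0.3,0,0,0,0,0],[-3,1,0,0,0,0,0],[-6,2,0,0,0,0,0],[-9,4,0,0,0,0,0],[-12,6,0,0,0,0,0],[-14,8,0,0,0,0,0],[-15,9,0,0,0,0,0],[-15,9,0,0,0,0,0]]

```text
t: 19.53
ee_pos: [428.0, -95.5, 204.4]
orientation: [-1.453, 0.815, 0.981]
ft_force: [1.5, 0.4, -0.3]
width: 0.2
```

```bash
python3 - <<'E'
from h import *
tipst();np.save("c10.npy",ctrl.calibration("wrist"),allow_pickle=True)
for k in ["wrist","side","scene"]:cv2.imwrite(f"pics/{k}10.png",ctrl.get_image(k)[:,:,::-1])
cv2.imwrite("pics/side10c.png",ctrl.get_image("side")[120:240,170:350,::-1].repeat(4,0).repeat(4,1))
E
```

```text
t 19.5333 h above face 158.8 u -86.1 y 3.5 F.n -0.91 [ 1.5  0.4 -0.3]
```

View pics/side10c.png

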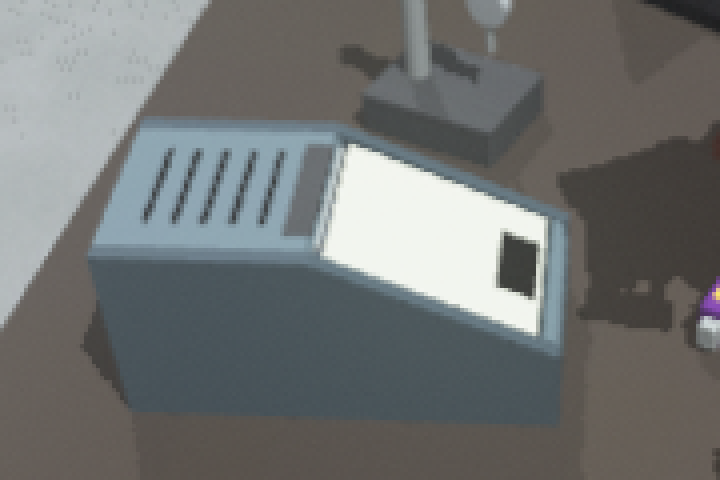

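View pics/wrist10.png

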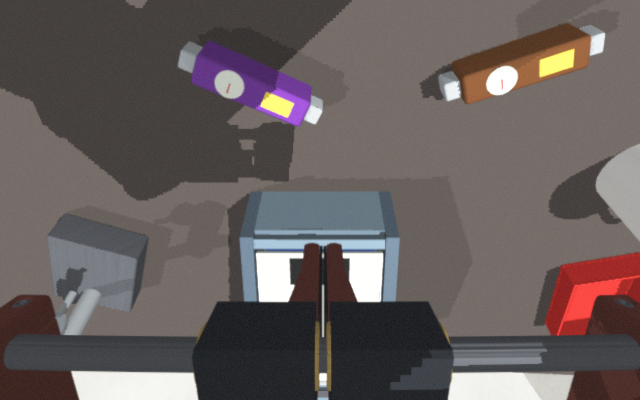

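View pics/scene10.png

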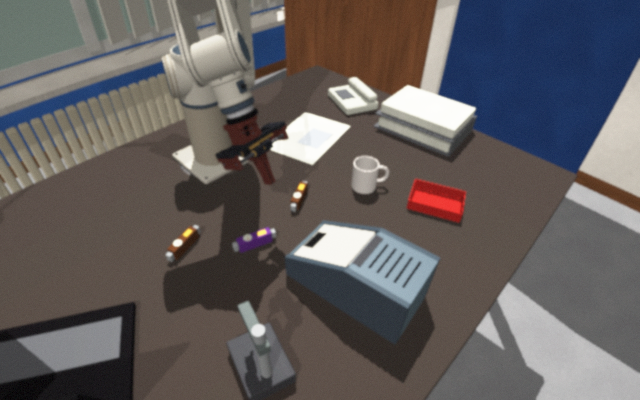

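The hatch is flush and shut (side-crop pad at (519,264), as before). I let a second pass and check that it stays so.

Request:
servo_tool:
  plan:
    - [[-1,1,0,0,0,0,0],[-1,1,0,0,0,0,0],[-1,1,0,0,0,0,0],[-1,1,0,0,0,0,0],[-1,1,0,0,0,0,0],[-1,1,0,0,0,0,0],[-1,1,0,0,0,0,0],[-1,1,0,0,0,0,0]]

```text
t: 20.4
ee_pos: [417.5, -97.0, 208.0]
orientation: [-1.453, 0.814, 0.983]
ft_force: [-0.0, 0.1, 0.7]
width: 0.5
```

```bash
python3 - <<'E'
from h import *
S0=cv2.imread("pics/side0.png")
a=cv2.imread("pics/side10.png");b=ctrl.get_image("side")[:,:,::-1].copy();sc=ctrl.get_image("scene")[:,:,::-1].copy()
def padc(im,x0,y0,x1,y1):
    m=(im[y0:y1,x0:x1].max(2)<60).astype(np.uint8);N,l,s,c=cv2.connectedComponentsWithStats(m);i=1+np.argmax(s[1:,4]);return c[i]+[x0,y0],s[i,4]
for n_,im in [("start",S0),("t19",a),("now",b)]:print(n_,padc(im,285,175,309,200))
def red(im):
    m=cv2.inRange(cv2.cvtColor(im,cv2.COLOR_BGR2HSV),(0,180,90),(6,255,255));return cv2.moments(m[280:],True)
for im in (S0,b):
    M=red(im);print("tray",M["m10"]/M["m00"],M["m01"]/M["m00"])
d=cv2.absdiff(S0,b).max(2);print("mug/tray diff px",(d[260:360,170:345]>40).sum())
p0=cv2.imread("pics/scene4.png");d=cv2.absdiff(p0,sc).max(2);print("stand diff",(d[300:395,225:300]>40).sum(),"mug",(d[150:195,345:390]>40).sum())
print(tcp()[0],ctrl.get_obs()["t"])
E
```

```text
start (array([299.09278351, 186.08247423]), np.int32(97))Traceback (most recent call last):
  File "<stdin>", line 6, in <module>
  File "<stdin>", line 5, in padc
    return _wrapfunc(a, 'argmax', axis=axis, out=out, **kwds)
    return bound(*args, **kwds)
ValueError: attempt to get argmax of an empty sequence
```

```bash
python3 - <<'E'
from h import *
S0=cv2.imread("pics/side0.png");a=cv2.imread("pics/side10.png");b=ctrl.get_image("side")[:,:,::-1].copy();sc=ctrl.get_image("scene")[:,:,::-1].copy()
cv2.imwrite("pics/side11c.png",b[120:240,170:350].repeat(4,0).repeat(4,1))
print(a[186,299],S0[186,299],b[186,299])
def padc(im,x0=288,y0=175,x1=308,y1=198):
    m=(im[y0:y1,x0:x1].max(2)<110).astype(np.uint8);N,l,s,c=cv2.connectedComponentsWithStats(m);i=1+np.argmax(s[1:,4]);return c[i]+[x0,y0],s[i,4]
for n_,im in [("start",S0),("t19",a),("now",b)]:print(n_,padc(im))
for im in (S0,b):
    M=cv2.moments(cv2.inRange(cv2.cvtColor(im,cv2.COLOR_BGR2HSV),(0,180,90),(6,255,255))[280:],True);print("tray",M["m10"]/M["m00"],M["m01"]/M["m00"])
d=cv2.absdiff(S0,b).max(2);print("mug/tray diff px",(d[260:360,170:345]>40).sum())
p0=cv2.imread("pics/scene4.png");d=cv2.absdiff(p0,sc).max(2);print("stand diff",(d[300:395,225:300]>40).sum(),"mug",(d[150:195,345:390]>40).sum())
E
```

```text
[61 65 62] [56 58 56] [61 64 62]
start (array([299.07964602, 185.96460177]), np.int32(113))
t19 (array([299.10909091, 186.10909091]), np.int32(110))
now (array([299.0990991 , 186.04504505]), np.int32(111))
tray 215.79420045045046 45.318693693693696
tray 215.82938522278624 45.300338409475465
mug/tray diff px 1
stand diff 585 mug 208
```

View pics/side11c.png

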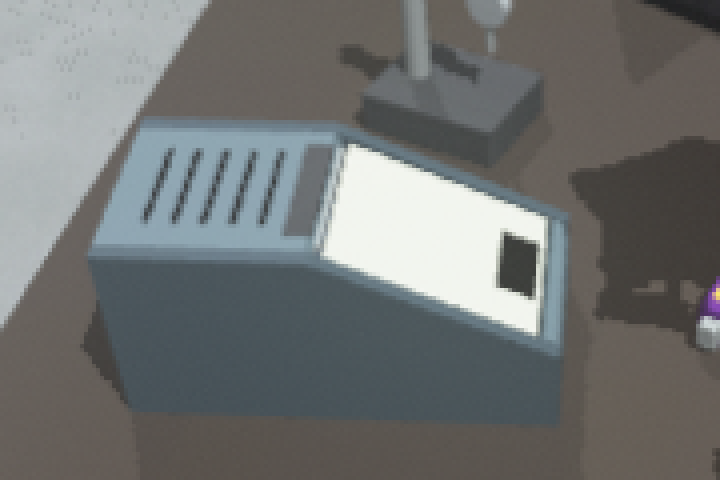

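The scene difference at the stand and mug needs a check, as it could be shadow or camera noise.

```bash
python3 - <<'E'
from h import *
ims=[cv2.cvtColor(cv2.imread(f"pics/scene{k}.png"),cv2.COLOR_BGR2GRAY) for k in (0,4,6,10)]
for nm,(y0,y1,x0,x1) in dict(stand=(300,398,225,300),mug=(150,195,345,390),desk_back=(40,150,380,480),tray=(178,222,400,470)).items():
    w=[np.float32(i[y0:y1,x0:x1]) for i in ims];print(nm,[np.round(cv2.phaseCorrelate(w[0],x)[0],2).tolist() for x in w[1:]])
a=cv2.imread("pics/side1.png",0);b=cv2.imread("pics/side10.png",0)
print("side stand",np.round(cv2.phaseCorrelate(np.float32(a[90:160,260:305]),np.float32(b[90:160,260:305]))[0],2))
E
```

```text
stand [[0.36, 0.08], [0.42, 0.07], [0.41, 0.15]]
mug [[1.06, 0.13], [0.98, -0.13], [0.65, -0.35]]
desk_back [[-0.2, 0.06], [-0.19, 0.01], [-0.2, 0.09]]
tray [[0.01, 0.49], [-0.19, 0.51], [0.01, 0.56]]
side stand [0.49 0.03]
```

The shifts are under a pixel, in line with camera jitter and shadow, so nothing has been moved. The gripper hid the mug in the first scene picture.

```bash
python3 -c "
from workcell import ctrl
print(ctrl.close_job())"
```

```text
the job is handed in; nothing more can be done
None
```

The green gauge is in the case and the hatch is shut and latched; I handed the job in at about 20.5 s of the 72 s. I pressed the pad with about 3 N and the latch let go. I laid the gauge lengthways and base down in the middle of the blue floor. Then I swung the hatch down from behind, pressed it in at about 3 N and let it back slowly.

**Last checks:**
- **Hatch:** it stayed flush about a second and a half after I let go, with its pad within 0.2 px of its starting place in the side picture. The arm was well clear with no force on it.
- **Gauge:** I saw it lying centred once the gripper had let go, and again as the hatch came down; the shut hatch hides it now. Setting it down peaked at about 24 N on the wrist.
- **Mug, tray and stand:** the mug and tray are unchanged in the side picture, and the stand moved less than half a pixel there.
- **Checks that disagreed:** a raw picture difference in the scene view flagged pixels at the stand and mug. Measured, the stand shift was under half a pixel and the mug's about 1 px at most. I put that down to camera jitter, shadows and the gripper hiding the mug in the first picture. My first pad check also failed on too tight a darkness threshold, and passed once I loosened it.

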